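# Nest the clay flower pots

### The arm

A 6-joint arm with a two-finger parallel gripper is mounted at the origin on the work surface. World frame = base frame: x ahead of the robot, y to its left, z up, the work surface at z = 0. Lengths are in m, angles in rad, forces in N, time in s.
With the tool pointing down it reaches from about 0.325 to 0.775 m from the base axis. Payload 5.5 kg.
Tool frame: the origin (TCP) lies midway between the tips of the shut fingers; the grasp point (between the pads) lies 19 mm behind it (arm.grip_point_offset is the z of the grasp point in the tool frame, in m); z points along the fingers, y is the line along which they close (so a half turn about z gives the same grasp; the last joint's range is limited). The gripper opens to 85 mm and grips with 20 to 120 N. Pads are 22 mm wide; open, the fingers measure 114 mm over their backs; the gripper's body (76 mm by 85 mm) begins 54 mm behind the grasp point. The pads swing forward as they close: fully open they stand 13 mm farther back than shut.
Start: joints at [1.245, 0.091, 1.231, -0, 1.82, -0.057], TCP at [0.159, 0.578, 0.231] pointing down, gripper open.
Joint ranges: [-2.87, 2.87], [-0.86, 2.18], [0.17, 2.46], [-1.51, 4.65], [0.06, 2.69], [-2.65, 2.65]. Speed limits (rad/s): [2.57, 2.57, 3.01, 3.14, 3.14, 3.14].

### API

Orientations are given as a unit quaternion [x, y, z, w].
In Python, from bench import arm, optics, sensors gives the robot as it stands (arm), with the cameras (optics) and the readings (sensors).
- The arm moves only by the tool shift_gripper, called after ">>>" as a command line: name --pt "numbers of a row" for each row, then --argument value for the rest. Schema: {"type":"object","properties":{"steps":{"type":"array","items":{"type":"array","items":{"type":"number"},"minItems":7,"maxItems":7},"minItems":1,"maxItems":12},"only":{"type":"string"},"quiet":{"type":"boolean"},"lines":{"type":"string"}},"required":["steps"],"additionalProperties":false}. steps is a list of rows, 1 to 12 of them, each of 7 numbers: dx, dy, dz in fractions of the full range, 1 being 0.8 m, then a rotation vector rx, ry, rz in a scale on which 1.0 is 2 pi rad, then the finger opening in m; each row shifts and turns the commanded pose from where the row before left it, along the tool's axes as they then stand; what a row does not reach is not made up. A row lasts 1/8 s, in which the tool goes at most 0.0625 m and 0.188 rad, less where a joint would pass 70% of its speed; a pose out of reach is approached as far as the arm can. The fingers move at their own pace and stop on an object; the grip force is fixed at half the most. Time passes only in rows, so rows that do not move let the fingers close. The tool returns the time, the measured TCP pose, the force, the opening and the grip force at its end. only (a regular expression) keeps the lines of the reply that match it, lines (a string "A,B") keeps lines A to B, and quiet returns only ok. No shift or turn number may pass 1 either way. Input that does not fit is refused with a message, and nothing moves.
- sensors.read_state(): the state, without advancing time (a new reading comes with each control period).
- optics.read_camera(name): name is "scene" or "top" or "wrist"; returns a dict with "pixels" (400x640x3 uint8, red, green, blue), "fx", "fy", "cx", "cy" (pixels), "R" (3x3) and "t" (3): a world point X has camera coordinates R X + t. Camera axes: x right, y down, z forward; pixel columns grow to the right and rows downward; lengths in m; the calibration is good to about 2 mm. A picture is of the moment at which its call begins. There is no depth.
- arm.finish_job(): hands the job in; it is judged then, once.
The state is a dict: "t": time; "qpos": joint angles; "joint_vel": joint speeds; "joint_efforts": joint torques, N m; "tool_pos": TCP position; "orientation": TCP orientation; "wrist_force": force on the tool from outside, world axes, zero at the start; "wrist_torque": the same for the moment, N m; "gripper_width": finger opening in m; "grip_force": force on a finger pad.
Only numpy, scipy, OpenCV 4.12 (cv2) and the standard library are available. Lean on these libraries where they do the work, as an engineer would, in place of code of your own. Each camera call takes 0.05 s, during which the arm holds its last target. There are 200 camera calls.

### The job

Put the three round clay flower pots away on the garage bench by nesting them upright: the middle-sized one standing inside the widest, and the narrowest standing inside the middle-sized one. Leave the widest pot where it stands, set the others down without dropping them, and do not tip over the glass jar.

Things in the scene. Friction and masses are not known exactly. Their poses are not given: they have to be found in the camera images.
- large_pot: widest of three plain terracotta flower pots, open on top, standing upright: 132 mm across the rim, 104 mm across the foot, 68 mm tall, mouth 116 mm across inside, flat inner floor about 95 mm across, 18 mm above its underside. 0.8 kg, loose, not to be moved. Origin: centre of underside, z up; yaw means nothing.
- mid_pot: middle-sized terracotta pot, upright: 66 mm across the rim, 52 mm across the foot, 70 mm tall, mouth 53 mm inside, flat inner floor about 43 mm across, 18 mm above its underside, about 0.25 kg. In the widest pot its rim stands 20 mm above that pot's rim. Grip it from above across its straight rim collar (18 mm tall). Loose. Origin: centre of underside, z up; yaw means nothing.
- small_pot: narrowest terracotta pot, upright: 42 mm across the rim, 30 mm across the foot, 70 mm tall, about 0.1 kg. In the middle-sized pot its rim stands 18 mm above that pot's rim. Grip it from above across its straight rim collar (18 mm tall). Loose. Origin: centre of underside, z up; yaw means nothing.
- jar: closed glass jar with steel lid among the pots, 64 mm across, 100 mm tall, loose, not part of the job. Origin: centre of underside, z up. Also among the pots: a plain steel tin 66 mm across, 85 mm tall, without collar, and a clay saucer 62 mm across, 12 mm tall. Nothing between or beside the pots is taller than the jar.

How it is judged:
At the end, for the whole second after the job is handed in: Middle pot stands on the widest one's floor (underside 12 to 26 mm above its underside, axes within 25 mm), narrowest likewise in the middle one (12 to 26 mm, axes within 16 mm); all three at rest, upright within 0.17 rad; widest within 60 mm of its start (horizontal distance between mid_pot and large_pot below 0.025 m and z of mid_pot in the frame of large_pot between 0.012 and 0.026 m and horizontal distance between small_pot and mid_pot below 0.016 m and z of small_pot in the frame of mid_pot between 0.012 and 0.026 m and angle between each of large_pot, mid_pot, small_pot's own z axis and vertical below 0.17 rad and distance of large_pot from where it was at the start of the episode below 0.06 m and linear speed of each of large_pot, mid_pot, small_pot below 0.03 m/s); the robot touches nothing.
It fails at once if a pot is let fall or thrown over: moving faster than 0.5 m/s (a free fall of over 13 mm) with the fingers off it (contact force between the fingers and mid_pot below 0.05 N and linear speed of mid_pot above 0.5 m/s).
It fails at once if a pot is let fall or thrown over: moving faster than 0.5 m/s (a free fall of over 13 mm) with the fingers off it (contact force between the fingers and small_pot below 0.05 N and linear speed of small_pot above 0.5 m/s).
It fails at once if the glass jar is tipped by more than 0.4 rad (angle between jar's own z axis and vertical above 0.4 rad).
It also fails if it takes over 64 s, if anything falls off the work surface, if the arm or the gripper's body presses on something with over 40 N, if the wrist force passes 120 N, or if a joint passes its speed limit or range.

## Working session

There is one attempt and no reset: what is moved stays moved. The work goes in short steps, Python scripts to look and compute and a tool call to move; the robot and the scene stay as the last step left them, time stands still between calls to the robot, and variables do not carry over. Pictures are saved under pics/ and viewed, at most 10 in all, crops included, and the job is handed in when it is done.

```bash
ls; mkdir -p pics
```

Run:
```python
from bench import arm, optics, sensors
import cv2,numpy as np
for n in("scene","top"):
    c=optics.read_camera(n); cv2.imwrite(f"pics/{n}0.png",c["pixels"][:,:,::-1])
    print(n,c["fx"],c["fy"],c["cx"],c["cy"],np.round(c["R"],4).tolist(),np.round(c["t"],4).tolist())
s=sensors.read_state();print(s)
```

```text
bench.py
pics
scene 390.14862596387223 390.14862596387223 321.02022943532853 205.58735425622362 [[-0.6081, 0.7938, -0.0063], [0.603, 0.4567, -0.654], [-0.5163, -0.4015, -0.7564]] [0.3421, -0.2955, 1.204]
top 370.08844787907384 370.08844787907384 317.1293561091154 197.04643316458842 [[0.012, -0.9999, -0.0063], [-0.9924, -0.0111, -0.1227], [0.1226, 0.0077, -0.9924]] [-0.006, 0.5597, 0.7049]
{'t': 0.1, 'qpos': array([ 1.24531801e+00,  9.18026370e-02,  1.23180107e+00,  1.59173249e-05,
        1.81979354e+00, -5.67182721e-02]), 'joint_vel': array([ 2.74217140e-05, -3.54766751e-04, -5.26377647e-03, -2.11053813e-04,
       -2.26330308e-04, -1.82351398e-04]), 'joint_efforts': array([ 3.18794664e-03, -4.60216963e+01, -4.19216681e+01,  6.82980976e-05,
        1.06824012e-02, -9.97614620e-06]), 'tool_pos': array([0.1592459 , 0.57821253, 0.23023241]), 'orientation': array([ 1.33973959e-01,  9.90984442e-01, -8.84408758e-04, -1.78954862e-04]), 'wrist_force': array([-0.66024328,  0.73435683, -0.96510077]), 'wrist_torque': array([-0.02242773, -0.03613562, -0.01767543]), 'grip_force': 0.0, 'gripper_width': 0.08566255639118225}
```

View pics/top0.png

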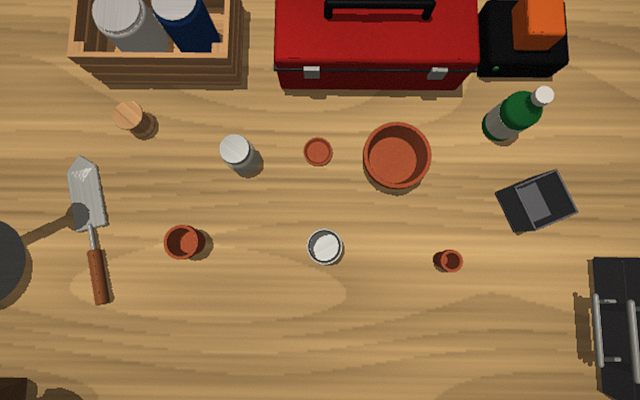

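View pics/scene0.png

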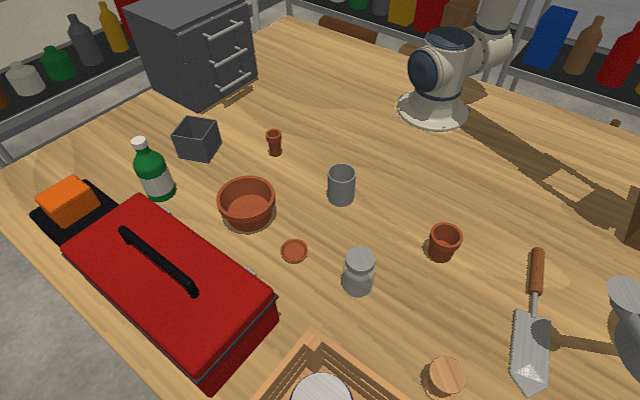

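The top view shows the large pot at about (397,156), the mid pot at (183,241), the small pot at (451,260), the jar at (238,152), the tin at (325,246) and the saucer at (318,151). The scene view agrees: large (246,203), mid (445,242), small (274,142). Next I'll fit pot silhouettes in both views.

Create h.py:
```python
import numpy as np,cv2
from scipy.optimize import minimize
def proj(c,X):
    p=np.asarray(X)@np.array(c["R"]).T+np.array(c["t"]); return np.c_[c["fx"]*p[:,0]/p[:,2]+c["cx"],c["fy"]*p[:,1]/p[:,2]+c["cy"]]
def unproj(c,u,v,z):
    R=np.array(c["R"]);o=-R.T@np.array(c["t"]);d=R.T@np.array([(u-c["cx"])/c["fx"],(v-c["cy"])/c["fy"],1]);return o+d*(z-o[2])/d[2]
def clay(c):
    h=cv2.cvtColor(c["pixels"],cv2.COLOR_RGB2HSV);H,S,V=[h[...,i].astype(int) for i in range(3)]
    return ((((H<11)|(H>176))&(S>110)&(V>40))*255).astype(np.uint8)
def blob(m,u,v):
    n,l,s,ce=cv2.connectedComponentsWithStats(m); ok=[i for i in range(1,n) if s[i,4]>60]
    i=min(ok,key=lambda i:np.hypot(*(ce[i]-[u,v])))
    cs,_=cv2.findContours((l==i).astype(np.uint8),cv2.RETR_EXTERNAL,cv2.CHAIN_APPROX_NONE)
    return max(cs,key=cv2.contourArea)[:,0].astype(float)
A=np.linspace(0,2*np.pi,73)
def circ(x,y,z,d): return np.c_[x+d/2*np.cos(A),y+d/2*np.sin(A),z+0*A]
def fit(c,b,parts,x0):  # parts: (z,d) ; match contour to hull
    hb=cv2.convexHull(b.astype(np.float32)).astype(np.float32)
    def cost(p):
        h=cv2.convexHull(proj(c,np.vstack([circ(*p,z,d) for z,d in parts])).astype(np.float32))
        e=[cv2.pointPolygonTest(h,(float(q[0]),float(q[1])),True) for q in hb[:,0]]
        e2=[cv2.pointPolygonTest(hb,(float(q[0]),float(q[1])),True) for q in h[:,0]]
        return np.mean(np.square(e))+np.mean(np.square(e2))
    r=minimize(cost,x0,method="Nelder-Mead",options=dict(initial_simplex=np.array(x0)+[[0,0],[.02,0],[0,.02]],xatol=1e-5,fatol=1e-5));return r.x,r.fun
P=dict(large=[(.068,.132),(.05,.132),(0,.104)],mid=[(.07,.066),(.052,.066),(0,.052)],small=[(.07,.042),(.052,.042),(0,.030)])
```

Run:
```python
from h import *;from bench import arm, optics, sensors
px=dict(top=dict(large=(397,156),mid=(183,241),small=(451,260)),scene=dict(large=(246,203),mid=(445,242),small=(274,142)))
for n in px:
    c=optics.read_camera(n);m=clay(c)
    for k,(u,v) in px[n].items():
        b=blob(m,u,v);x,f=fit(c,b,P[k],unproj(c,u,v,.05)[:2]);print(n,k,np.round(x,4),round(f,2),"r",round(np.hypot(*x),3),b.min(0),b.max(0))
    if n=="top":
        for k,u,v,z in(("jar",236,149,.1),("tin",325,246,.085),("saucer",318,151,.012)):print(k,np.round(unproj(c,u,v,z),3))
```

```text
top large [ 0.6409 -0.1532] 1.33 r 0.659 [363. 122.] [430. 188.]
top mid [0.4682 0.2563] 1.67 r 0.534 [164. 225.] [204. 258.]
top small [ 0.4391 -0.2504] 1.58 r 0.506 [433. 250.] [462. 271.]
jar [0.64  0.151 0.1  ]
tin [ 0.463 -0.015  0.085]
saucer [ 0.66  -0.     0.012]
scene large [ 0.6423 -0.1544] 1.34 r 0.661 [217. 176.] [274. 231.]
scene mid [0.4691 0.2556] 1.61 r 0.534 [428. 222.] [462. 262.]
scene small [ 0.4399 -0.2524] 1.52 r 0.507 [266. 129.] [280. 156.]
```

The two views agree to within 2 mm: large (0.6415,-0.1538), mid (0.469,0.256), small (0.4395,-0.2515). All heights and reaches are plausible. I'll move above the mid pot first.

Units first: shifts go in shares of 0.8 m and turns go in shares of 2 pi rad. So -0.0384 m is -0.048, -0.0228 m is -0.0285.

>>> shift_gripper --pt "-0.048 -0.0285 0 0 0 0 0.085" --pt "-0.048 -0.0285 0 0 0 0 0.085" --pt "-0.048 -0.0285 0 0 0 0 0.085" --pt "-0.048 -0.0285 0 0 0 0 0.085" --pt "-0.048 -0.0285 0 0 0 0 0.085" --pt "-0.048 -0.0285 0 0 0 0 0.085" --pt "-0.048 -0.0285 0 0 0 0 0.085" --pt "-0.048 -0.0285 0 0 0 0 0.085" --pt "-0.048 -0.0285 0 0 0 0 0.085" --pt "-0.048 -0.0285 0 0 0 0 0.085" --pt "0 0 0 0 0 0 0.085" --pt "0 0 0 0 0 0 0.085"

```text
t: 1.7
tool_pos: [0.4687, 0.2569, 0.2311]
orientation: [0.134, 0.991, 0.0, -0.0]
wrist_force: [0.3, 0.0, -0.5]
gripper_width: 0.0849
grip_force: 0.0
```

Add to h.py:
```python
def delta(s,target):
    from scipy.spatial.transform import Rotation as Ro
    R=Ro.from_quat(s["orientation"]);print("t",s["t"],"pos",np.round(s["tool_pos"],4),"zaxis",np.round(R.as_matrix()[:,2],4),"w",round(s["gripper_width"],4),"tool delta",np.round(R.inv().apply(np.array(target)-s["tool_pos"]),4))
```

Run:
```python
from h import *;from bench import arm, optics, sensors
delta(sensors.read_state(),[.4687,.256,.0474])
c=optics.read_camera("wrist");cv2.imwrite("pics/w1.png",c["pixels"][:,:,::-1]);m=clay(c)
u,v=proj(c,[[.4687,.256,.05]])[0];print(u,v)
b=blob(m,u,v);print(fit(c,b,P["mid"],[.4687,.256]),b.min(0),b.max(0))
```

```text
t 1.7 pos [0.4687 0.2569 0.2311] zaxis [-7.e-04  3.e-04 -1.e+00] w 0.0849 tool delta [-0.0003 -0.0009  0.1837]
321.2486599086731 177.105411762113
(array([0.46884987, 0.25691835]), np.float64(1.6907644558162296)) [292. 148.] [353. 210.]
```

View pics/w1.png

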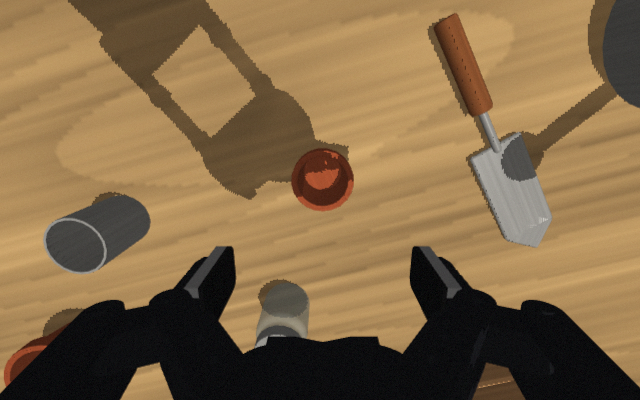

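The wrist view puts the mid pot at (322,180), centred across the finger line and within 1 mm of the fit. The space around it is clear, so I'll descend and close.

Converted, 0.03 m is 0.0375, 0.02 m is 0.025.

>>> shift_gripper --pt "0 -0.0006 0.0375 0 0 0 0.085" --pt "0 0 0.0375 0 0 0 0.085" --pt "0 0 0.0375 0 0 0 0.085" --pt "0 0 0.0375 0 0 0 0.085" --pt "0 0 0.025 0 0 0 0.085" --pt "0 0 0.025 0 0 0 0.085" --pt "0 0 0.015 0 0 0 0.085" --pt "0 0 0.0138 0 0 0 0.085" --pt "0 0 0 0 0 0 0.085" --pt "0 0 0 0 0 0 0.085"

```text
t: 3.0
tool_pos: [0.4693, 0.2564, 0.049]
orientation: [0.134, 0.991, 0.0, 0.0]
wrist_force: [-0.6, -0.1, 0.5]
gripper_width: 0.0847
grip_force: 0.0
```

>>> shift_gripper --pt "0 0 0 0 0 0 0.06" --pt "0 0 0 0 0 0 0.05" --pt "0 0 0 0 0 0 0.05" --pt "0 0 0 0 0 0 0.05" --pt "0 0 0 0 0 0 0.05" --pt "0 0 0 0 0 0 0.05"

```text
t: 3.75
tool_pos: [0.4699, 0.2566, 0.0499]
orientation: [0.134, 0.991, 0.001, 0.001]
wrist_force: [-0.2, 0.9, 5.1]
gripper_width: 0.0637
grip_force: 66.8
```

Run:
```python
from bench import arm, optics, sensors;import cv2
c=optics.read_camera("scene");cv2.imwrite("pics/s2.png",cv2.resize(c["pixels"][140:300,330:570,::-1],None,fx=3,fy=3))
```

```text
(no output)
```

View pics/s2.png

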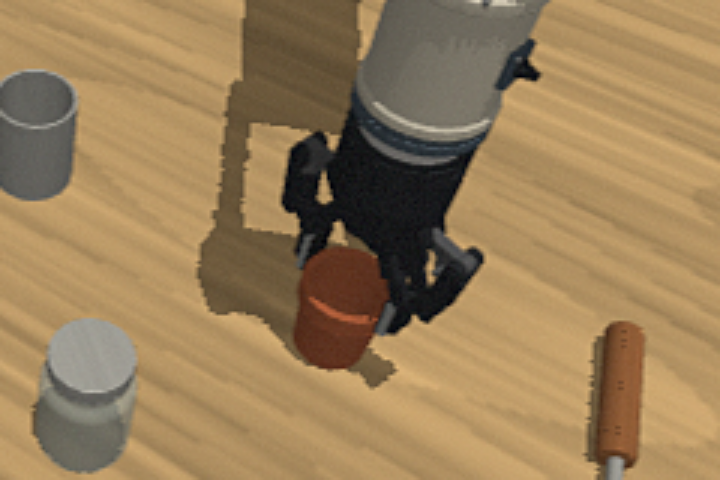

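The grip force is 67 N, and the crop shows the pads across the collar at about (340,285). I'll lift and carry it to the large pot.

Converted, -0.03 m is -0.0375, -0.02 m is -0.025.

>>> shift_gripper --pt "0 0 -0.0125 0 0 0 0.05" --pt "0 0 -0.025 0 0 0 0.05" --pt "0 0 -0.0375 0 0 0 0.05" --pt "0 0 -0.0375 0 0 0 0.05" --pt "0 0 -0.0375 0 0 0 0.05" --pt "0 0 -0.0125 0 0 0 0.05" --pt "0 0 0 0 0 0 0.05"

```text
t: 4.68
tool_pos: [0.4691, 0.2563, 0.1789]
orientation: [0.134, 0.991, 0.0, 0.0]
wrist_force: [-0.6, -0.3, -2.8]
gripper_width: 0.0638
grip_force: 66.5
```

>>> shift_gripper --pt "-0.0156 -0.02 0 0 0 0 0.05" --pt "-0.0325 -0.0413 0 0 0 0 0.05" --pt "-0.0344 -0.0438 0 0 0 0 0.05" --pt "-0.0344 -0.0438 0 0 0 0 0.05" --pt "-0.0344 -0.0438 0 0 0 0 0.05" --pt "-0.0344 -0.0438 0 0 0 0 0.05" --pt "-0.0344 -0.0438 0 0 0 0 0.05" --pt "-0.0344 -0.0438 0 0 0 0 0.05" --pt "-0.0344 -0.0438 0 0 0 0 0.05" --pt "-0.0325 -0.0413 0 0 0 0 0.05" --pt "-0.0219 -0.0275 0 0 0 0 0.05" --pt "0 0 0 0 0 0 0.05"

```text
t: 6.18
tool_pos: [0.6403, -0.155, 0.1751]
orientation: [0.135, 0.991, 0.0, -0.002]
wrist_force: [-0.3, -0.0, -3.2]
gripper_width: 0.0631
grip_force: 66.5
```

>>> shift_gripper --pt "0 0 0 0 0 0 0.05" --pt "0 0 0 0 0 0 0.05"

```text
t: 6.42
tool_pos: [0.6406, -0.152, 0.1779]
orientation: [0.133, 0.991, 0.0, -0.0]
wrist_force: [0.6, 0.1, -2.5]
gripper_width: 0.0631
grip_force: 66.5
```

Run:
```python
from h import *;from bench import arm, optics, sensors
delta(sensors.read_state(),[.6416,-.1538,.068])
c=optics.read_camera("scene");cv2.imwrite("pics/s3.png",cv2.resize(c["pixels"][60:260,130:370,::-1],None,fx=3,fy=3))
```

```text
t 6.425 pos [ 0.6406 -0.152   0.1779] zaxis [-7.e-04  5.e-04 -1.e+00] w 0.0631 tool delta [-0.0016 -0.0015  0.1099]
```

View pics/s3.png

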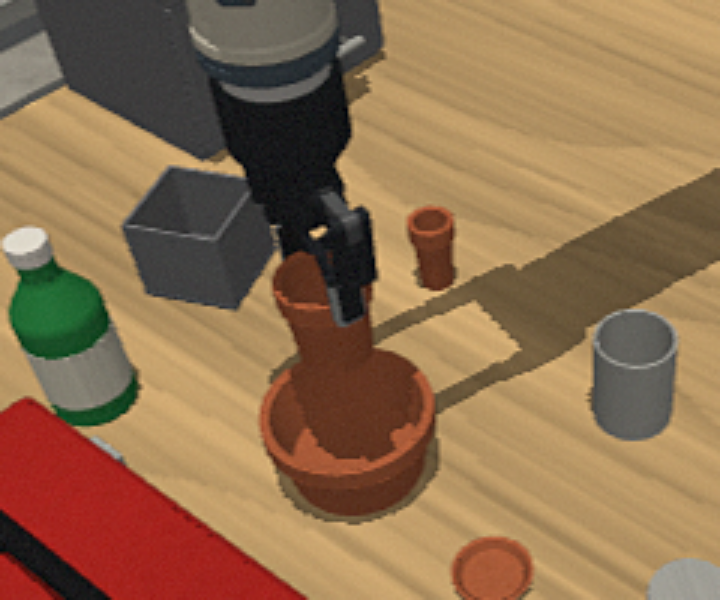

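The mid pot (rim at about (322,280)) hangs upright over the large pot's mouth at about (348,410), clear of the tin. I'll lower it and slow down near the floor.

Converted, 0.025 m is 0.0313, 0.018 m is 0.0225.

>>> shift_gripper --pt "-0.002 -0.0019 0.025 0 0 0 0.05" --pt "0 0 0.0313 0 0 0 0.05" --pt "0 0 0.0313 0 0 0 0.05" --pt "0 0 0.0225 0 0 0 0.05" --pt "0 0 0.0125 0 0 0 0.05" --pt "0 0 0 0 0 0 0.05" --pt "0 0 0 0 0 0 0.05"

```text
t: 7.35
tool_pos: [0.6426, -0.1552, 0.0816]
orientation: [0.134, 0.991, -0.0, 0.001]
wrist_force: [-0.3, 0.0, -2.4]
gripper_width: 0.0635
grip_force: 66.5
```

>>> shift_gripper --pt "0 0 0.005 0 0 0 0.05" --pt "0 0 0.0038 0 0 0 0.05" --pt "0 0 0.0025 0 0 0 0.05" --pt "0 0 0 0 0 0 0.05" --pt "0 0 0 0 0 0 0.05"

```text
t: 7.98
tool_pos: [0.642, -0.155, 0.0713]
orientation: [0.134, 0.991, 0.0, 0.0]
wrist_force: [0.1, 0.0, -1.9]
gripper_width: 0.0635
grip_force: 66.6
```

Converted, 0.001 m is 0.0013.

>>> shift_gripper --pt "0 0 0.0013 0 0 0 0.05" --pt "0 0 0.0013 0 0 0 0.05" --pt "0 0 0 0 0 0 0.05" --pt "0 0 0 0 0 0 0.05"

```text
t: 8.48
tool_pos: [0.642, -0.1551, 0.0693]
orientation: [0.134, 0.991, -0.0, -0.0]
wrist_force: [1.2, 0.5, -1.7]
gripper_width: 0.0635
grip_force: 66.6
```

>>> shift_gripper --pt "0 0 0.0013 0 0 0 0.05" --pt "0 0 0 0 0 0 0.05" --pt "0 0 0 0 0 0 0.05"

```text
t: 8.85
tool_pos: [0.642, -0.1551, 0.0682]
orientation: [0.134, 0.991, -0.0, -0.0]
wrist_force: [0.2, -0.6, -2.6]
gripper_width: 0.0631
grip_force: 66.6
```

Converted, 0.001 m is 0.0013.

>>> shift_gripper --pt "0 0 0.0013 0 0 0 0.05" --pt "0 0 0 0 0 0 0.05" --pt "0 0 0 0 0 0 0.05"

```text
t: 9.22
tool_pos: [0.6421, -0.1551, 0.0681]
orientation: [0.134, 0.991, -0.0, 0.0]
wrist_force: [-0.9, 0.7, 3.3]
gripper_width: 0.0633
grip_force: 67.0
```

>>> shift_gripper --pt "0 0 0.0013 0 0 0 0.05" --pt "0 0 0 0 0 0 0.05" --pt "0 0 0 0 0 0 0.05"

```text
t: 9.6
tool_pos: [0.6422, -0.1551, 0.068]
orientation: [0.134, 0.991, -0.0, 0.001]
wrist_force: [-4.7, 0.6, 7.1]
gripper_width: 0.0632
grip_force: 67.5
```

Contact came at TCP z = 0.068, which is exactly the expected floor height. I'll release, rise and go over the small pot.

Converted, -0.05 m is -0.0625, -0.042 m is -0.0525.

>>> shift_gripper --pt "0 0 0 0 0 0 0.07" --pt "0 0 0 0 0 0 0.078" --pt "0 0 0 0 0 0 0.085" --pt "0 0 0 0 0 0 0.085" --pt "0 0 0 0 0 0 0.085" --pt "0 0 -0.0125 0 0 0 0.085" --pt "0 0 -0.025 0 0 0 0.085" --pt "0 0 -0.05 0 0 0 0.085" --pt "0 0 -0.0625 0 0 0 0.085" --pt "0 0 -0.0525 0 0 0 0.085"

```text
t: 10.85
tool_pos: [0.6421, -0.1551, 0.2329]
orientation: [0.134, 0.991, -0.0, 0.002]
wrist_force: [0.8, -0.1, -0.2]
gripper_width: 0.0851
grip_force: 0.0
```

>>> shift_gripper --pt "0.0354 -0.0306 0 0 0 0 0.07" --pt "0.0354 -0.0306 0 0 0 0 0.07" --pt "0.0354 -0.0306 0 0 0 0 0.07" --pt "0.0354 -0.0306 0 0 0 0 0.07" --pt "0.0354 -0.0306 0 0 0 0 0.07" --pt "0.0354 -0.0306 0 0 0 0 0.07" --pt "0 0 0 0 0 0 0.07" --pt "0 0 0 0 0 0 0.07"

```text
t: 11.85
tool_pos: [0.4397, -0.2516, 0.2297]
orientation: [0.134, 0.991, -0.0, 0.001]
wrist_force: [-0.1, -0.1, -0.6]
gripper_width: 0.0703
grip_force: 0.0
```

Run:
```python
from h import *;from bench import arm, optics, sensors
delta(sensors.read_state(),[.4395,-.2515,.054])
c=optics.read_camera("wrist");m=clay(c)
u,v=proj(c,[[.4395,-.2515,.05]])[0];b=blob(m,u,v);print(u,v,fit(c,b,P["small"],[.4395,-.2515]),b.min(0),b.max(0))
t=optics.read_camera("scene");cv2.imwrite("pics/s4.png",np.vstack([cv2.resize(t["pixels"][120:245,180:320,::-1],(448,400)),c["pixels"][150:350,96:544,::-1]]))
```

```text
t 11.85 pos [ 0.4397 -0.2516  0.2297] zaxis [ 2.2e-03 -9.0e-04 -1.0e+00] w 0.0703 tool delta [7.000e-04 1.000e-04 1.757e-01]
322.14509404160765 176.47961921780657 (array([ 0.4398608, -0.2510112]), np.float64(2.00274517109789)) [304. 157.] [342. 199.]
```

View pics/s4.png

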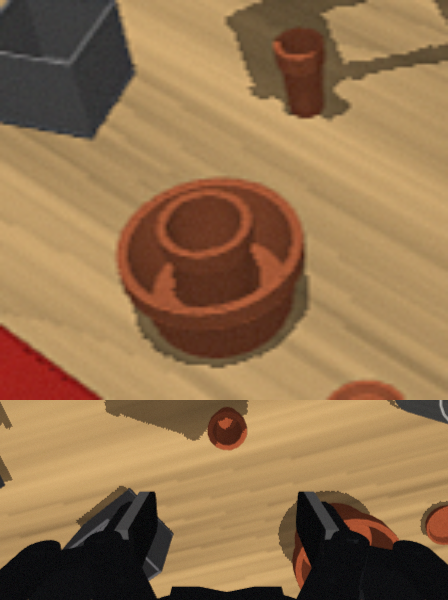

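The mid pot stands upright inside the large one (scene crop, rim at about (205,222)). The small pot is centred between the fingers at (228,428) in the wrist crop, and the bin is about 60 mm away. I'll descend and grip it high on the collar.

Converted, 0.03 m is 0.0375, 0.025 m is 0.0313.

>>> shift_gripper --pt "0.0004 0.0004 0.025 0 0 0 0.07" --pt "0 0 0.0375 0 0 0 0.07" --pt "0 0 0.0375 0 0 0 0.07" --pt "0 0 0.0375 0 0 0 0.07" --pt "0 0 0.0313 0 0 0 0.07" --pt "0 0 0.025 0 0 0 0.07" --pt "0 0 0.0175 0 0 0 0.07" --pt "0 0 0.0075 0 0 0 0.07" --pt "0 0 0 0 0 0 0.07" --pt "0 0 0 0 0 0 0.07"

```text
t: 13.2
tool_pos: [0.4395, -0.2517, 0.0543]
orientation: [0.134, 0.991, -0.0, 0.001]
wrist_force: [-0.2, 0.2, 0.5]
gripper_width: 0.0701
grip_force: 0.0
```

>>> shift_gripper --pt "0 0 0 0 0 0 0.05" --pt "0 0 0 0 0 0 0.03" --pt "0 0 0 0 0 0 0.03" --pt "0 0 0 0 0 0 0.03" --pt "0 0 0 0 0 0 0.03" --pt "0 0 0 0 0 0 0.03"

```text
t: 13.95
tool_pos: [0.4395, -0.2516, 0.0544]
orientation: [0.134, 0.991, -0.0, 0.001]
wrist_force: [-0.4, 0.5, 4.3]
gripper_width: 0.0399
grip_force: 60.5
```

Run:
```python
from h import *;from bench import arm, optics, sensors
delta(sensors.read_state(),[.642,-.155,.072])
t=optics.read_camera("scene");c=optics.read_camera("wrist");cv2.imwrite("pics/s5.png",np.vstack([cv2.resize(t["pixels"][100:180,230:330,::-1],(400,320)),cv2.resize(c["pixels"][:,:,::-1],(400,250))]))
```

```text
t 13.95 pos [ 0.4395 -0.2516  0.0544] zaxis [ 1.6e-03 -9.0e-04 -1.0e+00] w 0.0399 tool delta [-0.1696  0.1468 -0.0173]
```

View pics/s5.png

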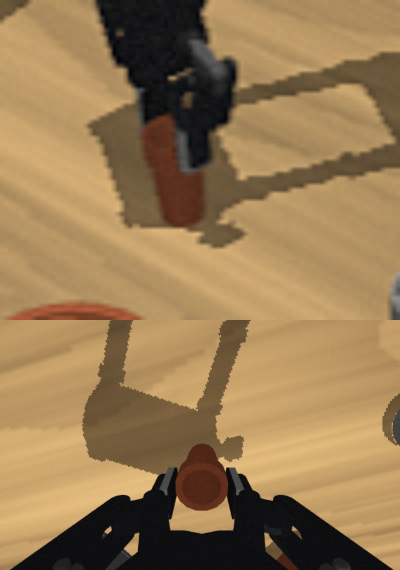

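The small pot is gripped: width 40 mm, force 60 N, and the wrist view shows the rim centred at (202,486). I'll lift it and carry it over.

Converted, -0.03 m is -0.0375, -0.02 m is -0.025.

>>> shift_gripper --pt "0 0 -0.0125 0 0 0 0.03" --pt "0 0 -0.025 0 0 0 0.03" --pt "0 0 -0.0375 0 0 0 0.03" --pt "0 0 -0.0375 0 0 0 0.03" --pt "0 0 -0.0375 0 0 0 0.03" --pt "0 0 -0.0125 0 0 0 0.03" --pt "0 0 0 0 0 0 0.03"

```text
t: 14.92
tool_pos: [0.4393, -0.2515, 0.184]
orientation: [0.134, 0.991, -0.0, 0.001]
wrist_force: [-0.3, -0.0, -2.0]
gripper_width: 0.0398
grip_force: 60.6
```

>>> shift_gripper --pt "-0.0145 0.0123 0 0 0 0 0.03" --pt "-0.0313 0.0269 0 0 0 0 0.03" --pt "-0.0375 0.0325 0 0 0 0 0.03" --pt "-0.0375 0.0325 0 0 0 0 0.03" --pt "-0.0375 0.0325 0 0 0 0 0.03" --pt "-0.0313 0.0269 0 0 0 0 0.03" --pt "-0.0225 0.02 0 0 0 0 0.03" --pt "0 0 0 0 0 0 0.03" --pt "0 0 0 0 0 0 0.03" --pt "0 0 0 0 0 0 0.03"

```text
t: 16.18
tool_pos: [0.641, -0.1551, 0.183]
orientation: [0.134, 0.991, -0.0, -0.0]
wrist_force: [0.4, -0.7, -2.2]
gripper_width: 0.0403
grip_force: 60.6
```

Run:
```python
from h import *;from bench import arm, optics, sensors
delta(sensors.read_state(),[.642,-.155,.0904])
t=optics.read_camera("scene");c=optics.read_camera("wrist");cv2.imwrite("pics/s6.png",np.vstack([cv2.resize(t["pixels"][100:240,180:320,::-1],(400,400)),c["pixels"][200:400,120:520,::-1]]))
```

```text
t 16.175 pos [ 0.641  -0.1551  0.183 ] zaxis [-5.e-04  0.e+00 -1.e+00] w 0.0403 tool delta [-0.001   0.0004  0.0926]
```

View pics/s6.png

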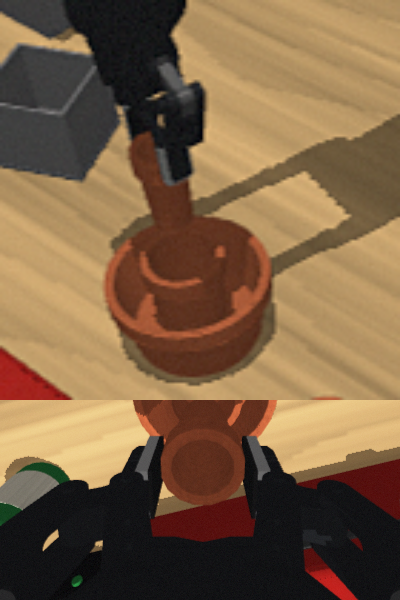

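The small pot hangs upright over the mid pot's mouth (scene crop: foot at (175,220), mouth at (183,255)). I'll lower it.

Converted, 0.02 m is 0.025, 0.015 m is 0.0188.

>>> shift_gripper --pt "-0.001 0.0004 0.0188 0 0 0 0.03" --pt "0 0 0.025 0 0 0 0.03" --pt "0 0 0.025 0 0 0 0.03" --pt "0 0 0.0188 0 0 0 0.03" --pt "0 0 0.0125 0 0 0 0.03" --pt "0 0 0 0 0 0 0.03" --pt "0 0 0 0 0 0 0.03"

```text
t: 17.15
tool_pos: [0.6428, -0.1549, 0.1042]
orientation: [0.134, 0.991, -0.0, 0.001]
wrist_force: [0.4, 0.0, -0.8]
gripper_width: 0.0398
grip_force: 60.6
```

>>> shift_gripper --pt "0 0 0.005 0 0 0 0.03" --pt "0 0 0.0038 0 0 0 0.03" --pt "0 0 0.0013 0 0 0 0.03" --pt "0 0 0 0 0 0 0.03" --pt "0 0 0 0 0 0 0.03"

```text
t: 17.77
tool_pos: [0.6424, -0.1547, 0.0954]
orientation: [0.134, 0.991, -0.0, 0.0]
wrist_force: [-0.3, -1.0, -1.2]
gripper_width: 0.0397
grip_force: 60.6
```

>>> shift_gripper --pt "0 0 0.0013 0 0 0 0.03" --pt "0 0 0.0013 0 0 0 0.03" --pt "0 0 0 0 0 0 0.03" --pt "0 0 0 0 0 0 0.03"

```text
t: 18.27
tool_pos: [0.6424, -0.1547, 0.0932]
orientation: [0.134, 0.991, -0.0, -0.0]
wrist_force: [-0.6, -0.1, -1.6]
gripper_width: 0.0399
grip_force: 60.6
```

Converted, 0.001 m is 0.0013.

>>> shift_gripper --pt "0 0 0.0013 0 0 0 0.03" --pt "0 0 0.0013 0 0 0 0.03" --pt "0 0 0 0 0 0 0.03" --pt "0 0 0 0 0 0 0.03"

```text
t: 18.77
tool_pos: [0.6423, -0.1548, 0.0912]
orientation: [0.134, 0.991, -0.0, -0.0]
wrist_force: [0.2, -0.4, -0.8]
gripper_width: 0.0399
grip_force: 60.6
```

>>> shift_gripper --pt "0 0 0.0013 0 0 0 0.03" --pt "0 0 0 0 0 0 0.03" --pt "0 0 0 0 0 0 0.03"

```text
t: 19.15
tool_pos: [0.6425, -0.1548, 0.0906]
orientation: [0.134, 0.991, -0.0, 0.0]
wrist_force: [-0.1, -0.7, 0.4]
gripper_width: 0.0399
grip_force: 60.7
```

>>> shift_gripper --pt "0 0 0.0013 0 0 0 0.03" --pt "0 0 0 0 0 0 0.03" --pt "0 0 0 0 0 0 0.03"

```text
t: 19.52
tool_pos: [0.6427, -0.1548, 0.0906]
orientation: [0.134, 0.991, -0.0, 0.001]
wrist_force: [-2.2, 0.9, 5.5]
gripper_width: 0.0399
grip_force: 61.2
```

Contact came at 0.0906, and 0.0904 was expected. I'll release and retreat.

Converted, -0.04 m is -0.05, -0.03 m is -0.0375.

>>> shift_gripper --pt "0 0 0 0 0 0 0.045" --pt "0 0 0 0 0 0 0.055" --pt "0 0 0 0 0 0 0.065" --pt "0 0 0 0 0 0 0.07" --pt "0 0 0 0 0 0 0.07" --pt "0 0 -0.0125 0 0 0 0.07" --pt "0 0 -0.025 0 0 0 0.07" --pt "0 0 -0.05 0 0 0 0.07" --pt "0 0 -0.05 0 0 0 0.07" --pt "0 0 -0.0375 0 0 0 0.07"

```text
t: 20.78
tool_pos: [0.6427, -0.1548, 0.234]
orientation: [0.134, 0.991, -0.0, 0.002]
wrist_force: [0.0, 0.4, -0.2]
gripper_width: 0.0697
grip_force: 0.0
```

>>> shift_gripper --pt "0.0375 0.0125 0 0 0 0 0.07" --pt "0.05 0.0125 0 0 0 0 0.07" --pt "0.0375 0.0125 0 0 0 0 0.07" --pt "0 0 0 0 0 0 0.07" --pt "0 0 0 0 0 0 0.07"

```text
t: 21.4
tool_pos: [0.5545, -0.0995, 0.2308]
orientation: [0.134, 0.991, -0.0, 0.001]
wrist_force: [1.1, -0.0, 0.6]
gripper_width: 0.07
grip_force: 0.0
```

Run:
```python
from h import *;from bench import arm, optics, sensors
t=optics.read_camera("scene");c=optics.read_camera("top");cv2.imwrite("pics/s7.png",np.hstack([cv2.resize(t["pixels"][140:240,190:310,::-1],(480,400)),cv2.resize(c["pixels"][100:200,350:430,::-1],(320,400))]))
for n,q in(("scene",t),("top",c)):
    x=unproj(q,*((246,190) if n=="scene" else (398,150)),.1)
    print(n,proj(q,[[.6424,-.1548,z] for z in(.068,.088,.106)]).round(1).tolist())
```

```text
scene [[245.1, 195.3], [243.7, 189.2], [242.4, 183.6]]
top [[397.9, 153.3], [400.1, 150.8], [402.3, 148.3]]
```

View pics/s7.png

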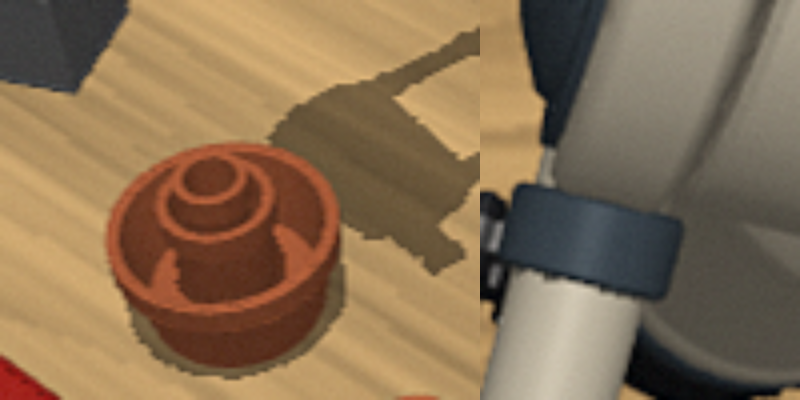

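All three pots are nested upright. The small rim is at full-image (242.5,185) against an expected (242.4,183.6), and the mid rim is at (243.8,190) against (243.7,189.2).

```bash
python3 -c "
from bench import arm, optics, sensors
print(arm.finish_job())"
```

```text
the job is handed in; nothing more can be done
None
```

The three pots are nested upright, the jar was not touched, and I handed the job in at about 21 s; the hand-in call gave no verdict, but the last scene picture shows both rims within about 1.5 pixels of where they should be.

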